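# Hang a bin bracket on a slotted upright and load its bin

### The job

Hook the yellow bracket into the two slots of the upright just below its red catch and press it down until the catch snaps out over its top bar. Then set the blue bin upright on the locked bracket's arm, in line with it and centred across it, low open front facing away from the upright, and slide it fully back against the bracket's plate. Let go of everything, and leave the red bin, the spray can and the wrench where they are.

Things in the scene. Friction and masses are not known exactly. Their poses are not given: they have to be found in the camera images.
- upright: Fixed slick grey slotted post, 60 wide, 285 mm tall, on a blue base 130 x 130 x 10 mm (45 mm of it before the face). Origin: on the table directly below the middle of the front face. z up; x points into the post: its front face is the plane x = 0 and looks along -x. A middle column of slots 14 mm wide, 38 mm tall, pitch 60 mm, goes through 5 mm sheet, hollow behind.
- slot_low (a point): Centre of the lower of the bracket's two slots, on the front face, 159 mm above the table (the slot spans 140 to 178 mm).
- slot_high (a point): Centre of the upper of the bracket's two slots, 219 mm above the table (200 to 238 mm). The catch only works for this pair.
- upright_home (a point): Point on the middle line of the upright's front face, 175 mm above the table, with the upright's axes; bracket_back coincides with it (axes too) when the bracket is locked, but for play of 2 to 3 mm and 2 degrees of forward nod.
- catch_nose (a point): Foremost point of the red catch, a free-running sprung roller 12 mm in diameter and 22 mm long (lying along the upright's y) that stands 7 mm out of the front face, its axis 248 mm above the table, just above the upper slot.
- catch (a joint): Travel of the red catch into the post in m: 0 = sprung out, at most 0.008; spring 14 N at 0, plus 0.8 N per mm. The bracket's top bar starts above it and must snap past below it: hooked but unpressed, the bracket hangs on it about 14 mm above home and stays there when let go; pressing it past takes about 8 to 15 N downwards on the arm near the plate, then the catch springs back to 0.
- bracket: Loose yellow bracket, about 0.32 kg, standing on its arm on the table. Origin: on the underside; z up, x towards the hooks. Arm: 40 wide, 24 high, x = -90 to 60 mm. Back plate: 50 wide, 8 thick, 106 high, x = 60 to 68 mm, rising from the arm's rear end, hooks on its rear. Locked: plate flush on the post, underside 110 mm above the table; the top of the arm may be pressed.
- hook_low (a point): Foot of the lower hook's lug (x = 78.5, z = 8 mm in the bracket). Each hook is steel, 8 mm wide: a neck 10 mm high reaches back from the plate to x = 83 mm, the lug (x = 75 to 82) hangs 22 mm below it. Necks at z = 30 to 40 and 90 to 100 mm.
- hook_high (a point): Foot of the upper hook's lug (x = 78.5, z = 68 mm in the bracket). The hooks go level into the slots with the bracket 22 to 28 mm above home (aim 25) until the plate touches the front face, then down; locked, the necks rest on the slots' lower ends.
- bracket_bar (a point): Centre of the bracket's steel top bar (6 mm round, 46 mm along y, on a leg at either end, over the plate; x = 64, z = 130 mm in the bracket). Between bar and plate is an open window in which the catch sits at first.
- bracket_arm (a point): Middle of the bracket's arm (x = -15, y = 0, z = 12 mm in the bracket's frame, with its axes): grasp it here from above across its 40 mm width.
- bracket_back (a point): Middle of the back plate's rear face (x = 68, y = 0, z = 65 mm in the bracket's frame, with its axes).
- bracket_stop (a point): Where the arm's top meets the back plate's front (x = 60, y = 0, z = 24 mm in the bracket's frame, with its axes). bin_blue_rear must come to it.
- bin_blue: Blue open-topped parts bin, 110 long (x), 56 wide (y), 55 mm high, walls 3 mm, about 0.2 kg. Origin: centre of the underside. x points to its full-height rear wall; the front (-x) is only 24 mm high and carries a blank white label. The side walls are full height from x = -25 to 55 mm.
- bin_blue_mid (a point): Centre of the blue bin, half-way up (27.5 mm above its underside); grasp here from above across its 56 mm width. The axes are the bin's.
- bin_blue_rear (a point): Middle of the lower edge of the blue bin's rear wall (x = 55 mm, on the underside). The axes are the bin's.
- bin_red_mid (a point): Centre of a red bin of the same shape and size as the blue one; to be left alone. The two may swap places.
- bin_red: The red bin; origin at the centre of its underside.
- spray: Green-labelled spray can, 56 mm in diameter, 150 mm tall, origin at the centre of its foot; leave it standing.
- wrench: Steel wrench 180 mm long lying on the table, origin on its underside; leave it.
Things that resemble listed ones, but are neither listed nor needed, are in the scene too. There is more than one size of the bin_blue; the one meant has the size given above.

How it is judged (in metres and radians):
On the way, in this order (a step that is already met when the one before it is completed fails the run):
1. both hooks of the bracket are through the two slots below the catch and behind the sheet, the plate against the post (6 mm), the bracket 7 to 21 mm above home, not yet locked (x of bracket_back in the frame of upright_home between -0.006 and 0.006 m and y of bracket_back in the frame of upright_home between -0.006 and 0.006 m and z of bracket_back in the frame of upright_home between 0.007 and 0.0215 m and angle between the x axis of bracket and the x axis of upright, either way round below 0.15 rad and angle between bracket's own z axis and vertical below 0.15 rad), for 0.1 s.
2. the bracket is locked: pressed down to within 5 mm of home, plate against the post, catch sprung out again (x of bracket_back in the frame of upright_home between -0.006 and 0.006 m and y of bracket_back in the frame of upright_home between -0.006 and 0.006 m and z of bracket_back in the frame of upright_home between -0.005 and 0.005 m and angle between the x axis of bracket and the x axis of upright, either way round below 0.15 rad and angle between bracket's own z axis and vertical below 0.15 rad and value of joint catch below 0.003 m), for 0.3 s.
3. the blue bin stands by itself on the locked bracket's arm, rear wall towards the post, not held (all of step 2 and z of bin_blue_rear in the frame of bracket_stop between -0.005 and 0.006 m and y of bin_blue_rear in the frame of bracket_stop between -0.014 and 0.014 m and x of bin_blue_rear in the frame of bracket_stop between -0.075 and 0.006 m and angle between bin_blue_mid's own z axis and vertical below 0.15 rad and angle between the x axis of bin_blue_mid and the x axis of bracket, either way round below 0.3 rad and contact force between bin_blue and bracket above 0.5 N and contact force between bin_blue and the fingers below 0.2 N), for 0.1 s.
At the end, for the whole second after the job is handed in: Bracket locked below the catch: within 6 mm of home (5 mm in height), tilt and turn under 0.15 rad, catch out. Blue bin upright on its arm, rear wall within 7 mm of the plate, 14 mm of the middle line, 0.2 rad of straight. All at rest, nothing touched (all of step 2 and distance between bin_blue_rear and bracket_stop below 0.0165 m and x of bin_blue_rear in the frame of bracket_stop between -0.007 and 0.006 m and y of bin_blue_rear in the frame of bracket_stop between -0.014 and 0.014 m and z of bin_blue_rear in the frame of bracket_stop between -0.005 and 0.006 m and angle between bin_blue_mid's own z axis and vertical below 0.15 rad and angle between the x axis of bin_blue_mid and the x axis of bracket, either way round below 0.2 rad and linear speed of each of bin_blue, bracket below 0.02 m/s and contact force between the fingers and anything else below 0.3 N).
It fails at once if the red bin is moved more than 25 mm (distance of bin_red from where it was at the start of the episode above 0.025 m).
It fails at once if the spray can is moved more than 25 mm or tipped (distance of spray from where it was at the start of the episode above 0.025 m or angle between spray's own z axis and vertical above 0.5 rad).
It fails at once if the wrench is moved more than 25 mm (distance of wrench from where it was at the start of the episode above 0.025 m).
It fails at once if the blue bin is tipped by more than 60 degrees (angle between bin_blue_mid's own z axis and vertical above 1.05 rad).
It also fails if it takes over 72 s, if anything falls off the work surface, if the arm or the gripper's body presses on something with over 40 N, if the wrist force passes 120 N, or if a joint passes its speed limit or range.

### The arm

A 7-joint arm with a two-finger parallel gripper is mounted at the origin on the work surface. World frame = base frame: x ahead of the robot, y to its left, z up, the work surface at z = 0. Lengths are in mm, angles in rad, forces in N, time in s.
With the tool pointing down it reaches from about 350 to 900 mm from the base axis. Payload 7.2 kg.
Tool frame: the origin (TCP) lies between the finger pads; the fingertips stand 14 mm ahead of it and the grasp point (between the pads) lies 5 mm behind it; z points along the fingers, y is the line along which they close (so a half turn about z gives the same grasp; the last joint's range is limited). The gripper opens to 88 mm and grips with 3 to 60 N. Pads are 20 mm wide; open, the fingers measure 115 mm over their backs; the gripper's body (75 mm by 178 mm) begins 61 mm behind the grasp point.
Start: joints at [1.053, 0.411, -0.013, 1.596, 0.006, 1.134, -0.082], TCP at [271.73, -562.842, 236.653] pointing down, gripper open.
Joint ranges: [-2.95, 2.95], [-0.29, 1.99], [-1.47, 1.44], [0.14, 2.54], [-1.03, 4.17], [0.13, 1.85], [-2.86, 2.86]. Speed limits (rad/s): [2.39, 2.39, 3.01, 3.01, 3.14, 3.14, 3.14].

### API

Orientations are given as [roll, pitch, yaw] about the fixed x, y, z axes, in that order (R = Rz(yaw) Ry(pitch) Rx(roll)).
In Python, from plant import * gives the robot as it stands. The module is installed in compiled form; this text tells all that it offers.
- The arm moves only by the shell command python3 -m jog 'ROWS'. ROWS is JSON, a list of rows, each a list of 3 entries, a list of its own where there are three numbers: the finger opening in cm, from 0 to 8.78, then the shift along the world's x, y, z in cm, then the turn, a rotation vector about the world's x, y, z in rad. A call has 1 to 20 rows; each row shifts and turns the commanded pose from where the row before left it; what a row does not reach is not made up. A row lasts 1/8 s, in which the tool goes at most 62.5 mm and 10.7 degrees, less where a joint would pass 70% of its speed; a pose out of reach is approached as far as the arm can. A call is refused whole if a number of a shift passes 6.25 or a number of a turn 0.188, either way. A call with a gripper value outside its range is refused whole. The fingers move at their own pace and stop on an object; the grip force is fixed at half the most. Time passes only in rows, so rows that do not move let the fingers close. It gives the time, the measured TCP pose, the force, the opening and the grip force at its end, in the units of the state.
- get_state(): the state, without advancing time (a new reading comes with each control period).
- get_image(name): name is "scene" or "top"; returns a dict with "pixels" (400x640x3 uint8, red, green, blue), "fx", "fy", "cx", "cy" (pixels), "distortion" ([k1, k2, p1, p2, k3] as OpenCV has them; the pictures are not rectified), "world_to_cam" (4x4, takes a point from world to camera coordinates). Camera axes: x right, y down, z forward; pixel columns grow to the right and rows downward; lengths in mm; the calibration is good to about 2 mm. A picture is of the moment at which its call begins. There is no depth.
- hand_in(): hands the job in; it is judged then, once.
Trained networks look in the newest picture that a camera, given by its name, has taken for a name from the list of things; names that differ only in an ending like _2 or _b are one class to them, and where a whole thing is asked for, a point or a joint stands for the part that bears it (a point fixed in the world has none). Each returns a list of dicts, best first, with "confidence" (0 to 1); they miss things now and then, are a little off and sometimes report something else, mostly with a low value. They report only what shows in the picture. A call takes as long as a camera call. They do not tell look-alikes from the thing itself.
- spot_in(target, camera): "xyz" ([x, y, z] in mm, in the coordinates of the camera as it stood for that picture, good to about 4 mm: the middle of the surface that is visible of it).
- cut_out(target, camera): "pixels" (400x640 bool, what is visible of it).
- mark_of(target, camera): "xyz" ([x, y, z] in mm, in the coordinates of the camera as it stood for that picture, good to about 4 mm: a listed point, or the origin of a listed thing).
The state is a dict: "t": time; "qpos": joint angles; "qd": joint speeds; "joint_torque": joint torques, N m; "tool_pos": TCP position; "tool_rot": TCP orientation; "force": force on the tool from outside, world axes, zero at the start; "moment": the same for the moment, N m; "gripper_width": finger opening in mm; "grip_force": force on a finger pad.
Only numpy, scipy, OpenCV 4.12 (cv2) and the standard library are available. Lean on these libraries where they do the work, as an engineer would, in place of code of your own. Each camera call takes 0.05 s, during which the arm holds its last target. There are 200 camera calls.

## Working session

There is one attempt and no reset: what is moved stays moved. The work goes in short steps, Python scripts to look and compute and a shell command to move; the robot and the scene stay as the last step left them, time stands still between calls to the robot, and variables do not carry over. Pictures are saved under pics/ and viewed, at most 10 in all, crops included, and the job is handed in when it is done.

```bash
mkdir -p pics; cat > h.py <<'E'
from plant import *
import numpy as np, cv2
def snap(cam,fn=None):
    im=get_image(cam)
    if fn: cv2.imwrite('pics/'+fn,cv2.cvtColor(im['pixels'],cv2.COLOR_RGB2BGR))
    return im
def w(im,p):
    T=np.linalg.inv(np.array(im['world_to_cam'])); return T[:3,:3]@np.array(p)+T[:3,3]
def proj(im,P):
    T=np.array(im['world_to_cam']);K=np.array([[im['fx'],0,im['cx']],[0,im['fy'],im['cy']],[0,0,1.]])
    return cv2.projectPoints(np.float64(P).reshape(-1,1,3),cv2.Rodrigues(T[:3,:3])[0],T[:3,3],K,np.float64(im['distortion']))[0].reshape(-1,2)
def ray(im,uv):
    K=np.array([[im['fx'],0,im['cx']],[0,im['fy'],im['cy']],[0,0,1.]])
    n=cv2.undistortPoints(np.float64(uv).reshape(-1,1,2),K,np.float64(im['distortion'])).reshape(-1,2)
    T=np.linalg.inv(np.array(im['world_to_cam']));d=np.c_[n,np.ones(len(n))]@T[:3,:3].T
    return T[:3,3],d
def atz(im,uv,z):
    c,d=ray(im,uv); return c+d*((z-c[2])/d[:,2])[:,None]
def marks(names,cams=('scene','top'),ims=None):
    for cam in cams:
        im=snap(cam) if ims is None else ims[cam]
        for n in names:
            for r in mark_of(n,cam)[:4]:
                P=w(im,r['xyz']); print(cam,n,round(r['confidence'],2),P.round(0),proj(im,P).round(0)[0])
E
python3 - <<'E'
from h import *
ims={c:snap(c,c+'0.png') for c in('scene','top')}
marks(['bracket','bracket_bar','bracket_back','bracket_arm','hook_high','hook_low','upright','upright_home','slot_low','slot_high','catch_nose','bin_blue_mid','bin_blue_rear','bin_blue','bin_red','spray','wrench'],ims=ims)
s=get_state();print(s['t'],s['tool_rot'])
E
```

```text
scene bracket 0.72 [512.  35.   1.] [319. 229.]
scene bracket 0.62 [761.  11.   2.] [377. 272.]
scene bracket_bar 0.61 [567.  51. 129.] [336. 208.]
scene bracket_back 0.67 [575.  47.  65.] [336. 223.]
scene bracket_back 0.47 [762.  15.   0.] [378. 272.]
scene bracket_arm 0.88 [490.  33.   9.] [314. 225.]
scene bracket_arm 0.45 [572.  45.  68.] [335. 223.]
scene hook_high 0.56 [584.  46.  68.] [339. 224.]
scene hook_low 0.75 [581.  50.  11.] [338. 235.]
scene hook_low 0.19 [602. 201.   1.] [369. 213.]
scene upright 0.79 [ 522. -281.    2.] [254. 293.]
scene upright_home 0.55 [ 520. -280.  178.] [246. 257.]
scene slot_low 0.66 [ 525. -279.  165.] [249. 260.]
scene slot_low 0.39 [575.  48.  67.] [337. 223.]
scene slot_high 0.75 [ 524. -280.  221.] [245. 247.]
scene slot_high 0.44 [569.  49. 132.] [336. 208.]
scene bin_blue_mid 0.82 [332. 356.  34.] [336. 153.]
scene bin_blue_mid 0.76 [545. 207.  30.] [358. 199.]
scene bin_blue_mid 0.72 [412. 187.  24.] [324. 187.]
scene bin_blue_mid 0.57 [567.  47.  21.] [334. 231.]
scene bin_blue_rear 0.81 [603. 200.   0.] [369. 214.]
scene bin_blue_re
[... 1387 characters left out ...]
d 0.66 [552. 210.  28.] [271. 202.]
top bin_blue_rear 0.94 [603. 200.  -1.] [276. 185.]
top bin_blue_rear 0.55 [380. 293.  -3.] [241. 264.]
top bin_blue_rear 0.16 [495.  31.  10.] [336. 225.]
top bin_blue 0.93 [553. 208.   2.] [273. 203.]
top bin_blue 0.87 [336. 355.   1.] [218. 280.]
top bin_blue 0.57 [420. 183.   0.] [281. 251.]
top bin_blue 0.52 [737. 193.  -0.] [280. 138.]
top bin_red 0.97 [545. 352.  -0.] [221. 205.]
top spray 0.93 [767.   7.   1.] [346. 128.]
top wrench 0.78 [735. 192.   1.] [280. 138.]
top wrench 0.55 [548. 209.  29.] [271. 204.]
top wrench 0.44 [513.  30.  -2.] [336. 218.]
top wrench 0.43 [571.  44. 127.] [331. 193.]
1.8 [3.14156767e+00 1.44503820e-05 4.49819833e-01]
```

View pics/scene0.png

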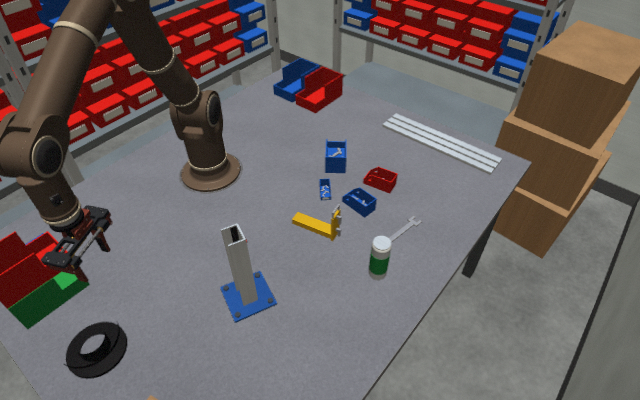

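View pics/top0.png

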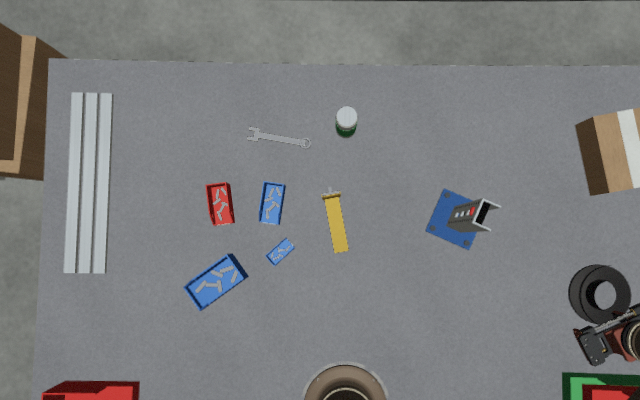

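The scene shows three loose blue bins, plus bins on the shelves and a large blue/red pair at the back. In the top view the candidates are:
- **Medium:** (272,203), the same size as the red bin at (220,205).
- **Small:** (281,251).
- **Large:** (216,282).

By the listed size I choose the medium one at (272,203). The bracket is at (336,222) and the upright at (455,215). Next I fit the poses by silhouette and check the choice in a crop.

```bash
cat > fit.py <<'E'
from h import *
from scipy.optimize import minimize
from scipy.spatial.transform import Rotation as R
def box(a,b,c,d,e,f): return np.array([[x,y,z] for x in(a,b) for y in(c,d) for z in(e,f)],float)
BR=[box(-90,60,-20,20,0,24),box(60,68,-25,25,0,106),box(68,83,-4,4,30,40),box(68,83,-4,4,90,100),box(75,82,-4,4,8,30),box(75,82,-4,4,68,90),box(61,67,-23,23,127,133),box(61,67,-23,-19,106,130),box(61,67,19,23,106,130)]
BIN=[box(-55,55,-28,28,0,24),box(-25,55,-28,28,0,55)]
UP=[box(-45,85,-65,65,0,10)]
def soft(im,parts,Rm,t,s=4,clip=None):
    m=np.zeros((400*s,640*s),np.uint8)
    for b in parts:
        p=proj(im,b@Rm.T+t); h=cv2.convexHull(np.float32(p))
        cv2.fillConvexPoly(m,np.int32(np.round((h+0.5)*s*16-8)),255,shift=4)
    return cv2.resize(m,(640,400),interpolation=cv2.INTER_AREA)/255.
def colour(im,kind,c,r):
    hsv=cv2.cvtColor(im['pixels'],cv2.COLOR_RGB2HSV)
    lo,hi={'y':((18,120,80),(35,255,255)),'b':((100,110,40),(125,255,255))}[kind]
    m=cv2.inRange(hsv,lo,hi); k=np.zeros_like(m); cv2.circle(k,tuple(int(v) for v in c),r,255,-1)
    return (m&k)>0
def fit(ims,masks,parts,x0,full=False):
    # x: x,y,yaw (+z,pitch,roll)
    def pose(v):
        Rm=R.from_euler('xyz',[v[5],v[4],v[2]] if full else [0,0,v[2]]).as_matrix()
        return Rm,np.array([v[0],v[1],v[3] if full else 0])
    def f(v):
        v=v*np.array(sc);Rm,t=pose(v);e=0
        for c in masks:
            p=soft(ims[c],parts,Rm,t);m=masks[c]; e+=1-np.minimum(p,m).sum()/np.maximum(p,m).sum()
        return e
    sc=[10,10,.1,10,.1,.1][:len(x0)];z=np.array(x0)/sc
    sim=np.vstack([z]+[z+np.eye(len(z))[i]*.7 for i in range(len(z))])
    r=minimize(f,z,method='Nelder-Mead',options=dict(initial_simplex=sim,xatol=.005,fatol=1e-4,maxiter=400))
    return r.x*sc,r.fun
E
python3 - <<'E'
from fit import *
ims={c:snap(c) for c in('scene','top')}
def go(n,kind,parts,x0,r,net=None):
    ms={}
    for c in ims:
        ctr=proj(ims[c],np.r_[x0[:2],20.])[0]
        if net:
            cs=[q['pixels'] for q in cut_out(net,c)]
            ms[c]=min(cs,key=lambda m:np.hypot(*(np.argwhere(m).mean(0)[::-1]-ctr)))
        else: ms[c]=colour(ims[c],kind,ctr,r)
    for k in (ms,{'top':ms['top']},{'scene':ms['scene']}):
        v,e=fit(ims,k,parts,x0);print(n,list(k),v.round(3),round(e,3))
go('bracket','y',BR,[510,34,.18],60,'bracket')
go('bin','b',BIN,[550,208,-.15],30,'bin_blue')
go('bin small-check red','b',BIN,[545,352,0],30,'bin_red')
for yaw in(-.45,.35):go('up','b',UP,[524,-280,yaw],50)
t=ims['top']['pixels'];a=cv2.resize(t[180:240,250:350],None,fx=5,fy=5,interpolation=cv2.INTER_CUBIC);b=cv2.resize(t[180:255,420:505],None,fx=4,fy=4,interpolation=cv2.INTER_CUBIC)
s=ims['scene']['pixels'];c=cv2.resize(s[215:325,210:285],None,fx=4,fy=2.7)
o=np.zeros((600,800,3),np.uint8);o[:300,:500]=a;o[300:,:340]=b;o[300:597,350:650]=c
cv2.imwrite('pics/c1.png',o[:,:,::-1])
E
```

```text
bracket ['scene', 'top'] [5.09111e+02 3.35220e+01 2.03000e-01] 0.202
bracket ['top'] [5.11055e+02 3.37900e+01 2.10000e-01] 0.074
bracket ['scene'] [5.06785e+02 3.56780e+01 2.07000e-01] 0.104
bin ['scene', 'top'] [ 5.51725e+02  2.09325e+02 -1.35000e-01] 0.16
bin ['top'] [ 5.52382e+02  2.08793e+02 -1.18000e-01] 0.05
bin ['scene'] [ 5.48856e+02  2.12136e+02 -1.49000e-01] 0.086Traceback (most recent call last):
  File "<stdin>", line 15, in <module>
  File "<stdin>", line 9, in go
ValueError: min() iterable argument is empty
```

```bash
python3 - <<'E'
from fit import *
ims={c:snap(c) for c in('scene','top')}
for yaw in(-.45,):
  for c in ims:
    x0=[524,-280,yaw];m=colour(ims[c],'b',proj(ims[c],[535,-285,10])[0],50)
    # fill post occlusion: compare with convex hull of mask
    n,l,st,ct=cv2.connectedComponentsWithStats(m.astype(np.uint8)); 
    pts=np.argwhere(m)[:,::-1]; h=cv2.convexHull(pts.astype(np.int32)); k=np.zeros((400,640),np.uint8);cv2.fillConvexPoly(k,h,1)
    print(c,m.sum(),k.sum())
    for y in (-.45,.35):
        v,e=fit(ims,{c:k>0},UP,[524,-280,y]);print(v.round(3),round(e,3))
        print('home px',proj(ims[c],[[v[0],v[1],175],[v[0],v[1],248]]).round(1).tolist())
t=ims['top']['pixels'];a=cv2.resize(t[180:240,250:350],None,fx=5,fy=5,interpolation=cv2.INTER_CUBIC);b=cv2.resize(t[180:255,420:505],None,fx=4,fy=4,interpolation=cv2.INTER_CUBIC)
s=ims['scene']['pixels'];c=cv2.resize(s[215:325,210:285],(300,297))
o=np.zeros((600,800,3),np.uint8);o[:300,:500]=a;o[300:,:340]=b;o[300:597,350:650]=c
cv2.imwrite('pics/c1.png',o[:,:,::-1])
E
```

```text
scene 1154 1763
[ 4.94441e+02 -2.90881e+02 -3.90000e-01] 0.031
home px [[236.9, 254.8], [232.8, 237.4]]
[ 505.344 -316.946    1.181] 0.031
home px [[232.5, 263.0], [228.1, 245.7]]
top 1221 2014
[ 4.99424e+02 -2.92327e+02 -3.97000e-01] 0.133
home px [[468.7, 223.2], [477.0, 222.1]]
[ 509.495 -318.714    1.169] 0.133
home px [[479.7, 219.2], [488.7, 218.0]]
```

View pics/c1.png

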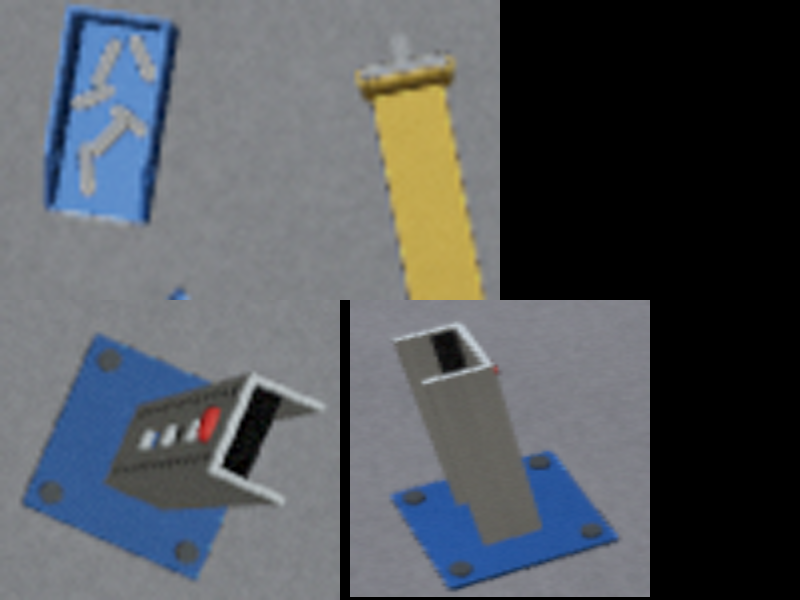

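The crop confirms the choice. The blue bin at (272,203) has its low white-labelled front towards -x, and the bracket hooks point +x. The red catch and slots are on the upright's face that looks to image left and up, so the upright's yaw is about -1.97. I now move over the bracket with yaw +π, which keeps joint 7 in range.

```bash
python3 -m jog '[[8.78,[1.4,3.71,2.5],[0,0,0.181]],[8.78,[1.4,3.71,2.5],[0,0,0.181]],[8.78,[1.4,3.71,2.5],[0,0,0.181]],[8.78,[1.4,3.71,2.5],[0,0,0.181]],[8.78,[1.4,3.71,0],[0,0,0.181]],[8.78,[1.4,3.71,0],[0,0,0.181]],[8.78,[1.4,3.71,0],[0,0,0.181]],[8.78,[1.4,3.71,0],[0,0,0.181]],[8.78,[1.4,3.71,0],[0,0,0.181]],[8.78,[1.4,3.71,0],[0,0,0.181]],[8.78,[1.4,3.71,-2.5],[0,0,0.181]],[8.78,[1.4,3.71,-2.5],[0,0,0.181]],[8.78,[1.4,3.71,-2.5],[0,0,0.181]],[8.78,[1.4,3.71,-2.5],[0,0,0.181]],[8.78,[1.4,3.71,-2.5],[0,0,0.181]],[8.78,[1.4,3.71,-2.5],[0,0,0.181]],[8.78,[0,0,0],[0,0,0]]]'
python3 - <<'E'
from fit import *
s=get_state();print(s['t'],s['tool_pos'],s['tool_rot'],s['qpos'])
ims={c:snap(c) for c in('scene','top')}
def visbase(im,v,d):
    Rm=R.from_euler('z',v[2]).as_matrix();t=np.r_[v[0],v[1],0]
    return np.clip(soft(im,UP,Rm,t)-soft(im,[box(0,d,-30,30,10,285)],Rm,t),0,1)
for cs in(('top',),('scene',)):
  ms={c:colour(ims[c],'b',proj(ims[c],[515,-298,10])[0],45) for c in cs}
  def f(z):
    v=z*np.array([10,10,.1,10]);e=0
    for c in cs:
        p=visbase(ims[c],v,v[3]);m=ms[c];e+=1-np.minimum(p,m).sum()/np.maximum(p,m).sum()
    return e
  z=np.array([52.2,-28.1,-19.7,4.5]);r=minimize(f,z,method='Nelder-Mead',options=dict(initial_simplex=np.vstack([z,z+np.eye(4)]),xatol=.005,fatol=1e-4))
  print(cs,(r.x*[10,10,.1,10]).round(3),r.fun)
E
```

```text
t: 4.42
tool_pos: [495.2, 33.7, 185.2]
tool_rot: [3.139, -0.002, -2.931]
force: [-0.5, -0.4, -0.7]
gripper_width: 87.9
grip_force: 0.0
4.425 [495.20465925  33.733987   185.20016394] [ 3.13891777e+00 -2.04499036e-03 -2.93123210e+00] [ 0.45082705  0.34299782 -0.74866391  1.92372504  0.27550874  0.98180445
  1.35694626]
('top',) [ 525.634 -282.999   -1.967   47.071] 0.13110318952535704
('scene',) [ 519.236 -279.661   -1.961   42.407] 0.13428894869367058
```

```bash
python3 -m jog '[[8.78,[-0.1,-0.2,-3.3],[0,0,0]],[8.78,[0,0,-3.3],[0,0,0]],[8.78,[0,0,-3.3],[0,0,0]],[8.78,[0,0,-3.3],[0,0,0]],[8.78,[0,0,-2.4],[0,0,0]],[8.78,[0,0,-1.2],[0,0,0]],[0,[0,0,0],[0,0,0]],[0,[0,0,0],[0,0,0]],[0,[0,0,0],[0,0,0]],[0,[0,0,0],[0,0,0]],[0,[0,0,0],[0,0,0]]]'
python3 -m jog '[[0,[0,0,0],[0,0,0]],[0,[0,0,0],[0,0,0]]]'
```

```text
t: 5.9
tool_pos: [494.9, 29.4, 19.0]
tool_rot: [3.141, 0.001, -2.937]
force: [-1.7, 3.4, 2.2]
gripper_width: 41.2
grip_force: 1.7
t: 6.15
tool_pos: [494.9, 29.6, 19.0]
tool_rot: [3.141, 0.001, -2.937]
force: [-2.0, 3.9, 5.3]
gripper_width: 39.5
grip_force: 30.0
```

```bash
python3 -m jog '[[0,[0,0,1.5],[0,0,0]],[0,[0,0,3.3],[0,0,0]],[0,[0,0,3.3],[0,0,0]],[0,[0,0,3.0],[0,0,0]],[0,[0.64,-1.38,1],[0,0,-0.167]],[0,[0.64,-1.38,1],[0,0,-0.167]],[0,[0.64,-1.38,1],[0,0,-0.167]],[0,[0.64,-1.38,0],[0,0,-0.167]],[0,[0.64,-1.38,0],[0,0,-0.167]],[0,[0.64,-1.38,0],[0,0,-0.167]],[0,[0.64,-1.38,0],[0,0,-0.167]],[0,[0.64,-1.38,0],[0,0,-0.167]],[0,[0.64,-1.38,0],[0,0,-0.167]],[0,[0.64,-1.38,0],[0,0,-0.167]],[0,[0.64,-1.38,0],[0,0,-0.167]],[0,[0.64,-1.38,0],[0,0,-0.167]],[0,[0.64,-1.38,0],[0,0,-0.167]],[0,[0,0,0],[0,0,0]],[0,[0,0,0],[0,0,0]]]'
cat > see.py <<'E'
from fit import *
import sys
s=get_state();tp=np.array(s['tool_pos']);print(s['t'],tp.round(1),np.round(s['tool_rot'],3),s['gripper_width'])
ims={c:snap(c) for c in('scene','top')}
F=np.array([522.4,-281.3,175]);U=R.from_euler('z',-1.966).as_matrix()
for n,L in(('bracket_bar',[64,0,130]),('bracket_back',[68,0,65]),('hook_high',[78.5,0,68]),('hook_low',[78.5,0,8]),('bracket_arm',[-15,0,12]),('upright_home',None),('slot_high',None),('slot_low',None),('catch_nose',None)):
  for c in ims:
    for q in mark_of(n,c)[:1]:
      P=w(ims[c],q['xyz']);d=U.T@(P-F)
      if L: d=d-np.array(L)+[68,0,65]
      print(c,n,round(q['confidence'],2),'in home frame, as bracket_back:' if L else '',d.round(1))
t=ims['top']['pixels'];o=np.zeros((600,800,3),np.uint8)
o[:,:400]=cv2.resize(t[145:245,415:482],(400,600),interpolation=cv2.INTER_CUBIC)
o[:,400:]=cv2.resize(ims['scene']['pixels'][205:295,230:290],(400,600),interpolation=cv2.INTER_CUBIC)
if len(sys.argv)>1: cv2.imwrite('pics/'+sys.argv[1],o[:,:,::-1])
E
python3 see.py hook1.png
```

```text
t: 8.52
tool_pos: [577.3, -149.9, 159.6]
tool_rot: [-3.141, -0.0, 1.179]
force: [0.5, 0.4, -3.3]
gripper_width: 39.7
grip_force: 30.0
8.525 [ 577.3 -149.9  159.6] [-3.141 -0.     1.179] 39.67172376473683
scene bracket_bar 0.61 in home frame, as bracket_back: [-58.2  -4.3  29.8]
scene bracket_back 0.61 in home frame, as bracket_back: [-58.3  -1.5  31.8]
scene hook_high 0.61 in home frame, as bracket_back: [-54.9   2.   30.3]
top hook_high 0.74 in home frame, as bracket_back: [-11.9   2.4  -5.8]
scene hook_low 0.59 in home frame, as bracket_back: [-59.1  -6.4  27.6]
scene bracket_arm 0.81 in home frame, as bracket_back: [-59.   -4.7  29.2]
top bracket_arm 0.69 in home frame, as bracket_back: [-60.3  -0.2  32.5]
scene upright_home 0.7  [-2.7 -4.2  3.3]
top upright_home 0.75  [-2.1 -0.1 -2.7]
scene slot_high 0.79  [-1.5 -1.  45.5]
top slot_high 0.68  [-3.8  4.3 43.4]
scene slot_low 0.95  [ -3.6  -0.4 -16.5]
top slot_low 0.65  [-459.5 -161.6 -171.7]
top catch_nose 0.49  [-8.1  2.1 75.6]
```

View pics/hook1.png

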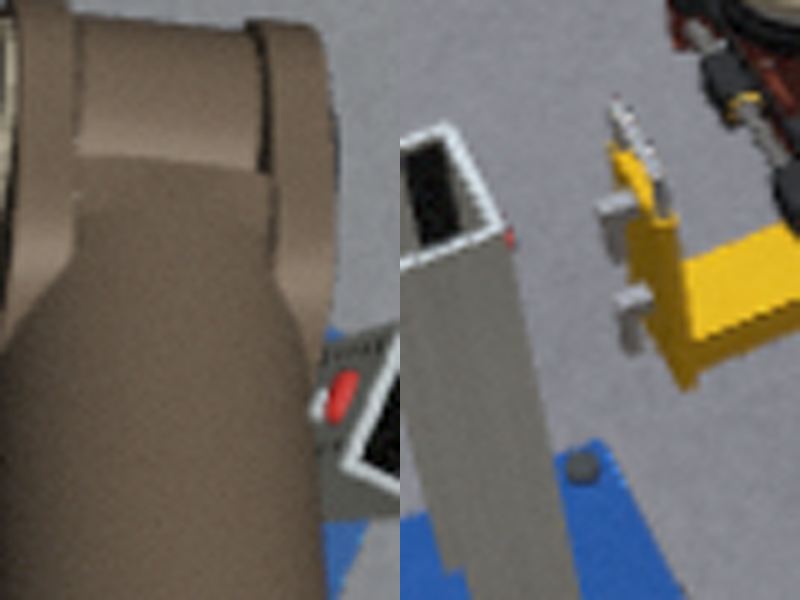

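The left half (top camera) is blocked by the arm. The right half (scene camera) shows the bracket level at the right height, hooks facing the post. I calibrate the scene camera locally by fitting the held bracket against the known tool pose.

```bash
python3 - <<'E'
from fit import *
s=get_state();tp=np.array(s['tool_pos'])
ims={'scene':snap('scene')};im=ims['scene']
U=R.from_euler('z',-1.966).as_matrix();yaw=s['tool_rot'][2]-np.pi
hsv=cv2.cvtColor(im['pixels'],cv2.COLOR_RGB2HSV)
B=np.array([tp[0],tp[1],0])+R.from_euler('z',yaw).as_matrix()@[15,0,0]
P=proj(im,[B+[0,0,140.]])[0];m=colour(im,'y',P,45)
Y=[BR[0],BR[1],*BR[6:]]
z=tp[2]-19
Rm=R.from_euler('z',yaw).as_matrix()
# blobs: only yellow of plate+arm; ignore pixels where gripper occludes: crop to columns left of gripper
res=[]
x,y=np.meshgrid(np.arange(640),np.arange(400))
roi=(np.abs(x-P[0])<60)&(np.abs(y-P[1])<60)
hooks=soft(im,BR[2:6],Rm,B+[0,0,z])>0.3
np.set_printoptions(suppress=True)
occ=cv2.dilate(((hsv[...,2]<90)).astype(np.uint8),np.ones((3,3)))>0
ok=roi&~hooks&~(occ&~m)
def f(v):
    p=soft(im,BR[:2],Rm,B+U@[v[0]*10,v[1]*10,0]+[0,0,z]);a=np.minimum(p,m)[ok].sum();b=np.maximum(p,m)[ok].sum();return 1-a/b
for dz in(-2,0,2):
    z=tp[2]-19+dz
    r=minimize(f,[0,0],method='Nelder-Mead',options=dict(initial_simplex=[[0,0],[.7,0],[0,.7]],xatol=.005,fatol=1e-4));print('scene minus tool-truth (upright x,y):',r.x*10,r.fun,m.sum())
F=np.array([522.4,-281.3,0])
print('truth bracket in F', U.T@(B-F)+[68,0,0])
for n,q in(('top',(525.6,-283)),('scene',(519.2,-279.7))):print(n,U.T@(np.r_[q,0]-F))
# post front face edges at top in scene: project corners
for G in((522.4,-281.3),(519.2,-279.7)):
  G=np.r_[G,0];print(proj(im,[G+U@[0,sy*30,zz] for zz in(285,) for sy in(-1,1)]).round(1).tolist(),proj(im,[G+U@[-45,sy*65,10] for sy in(-1,1)]).round(1).tolist())
o=cv2.resize(im['pixels'][215:335,205:285],(400,600),interpolation=cv2.INTER_CUBIC)
E
```

```text
scene minus tool-truth (upright x,y): [-0.31103516 -3.93920898] 0.12541332814647033 582
scene minus tool-truth (upright x,y): [ 0.11874226 -2.84414767] 0.12852984443957538 582
scene minus tool-truth (upright x,y): [ 0.94792807 -1.02692103] 0.13055439454526163 582
truth bracket in F [-58.96452568   0.93643504   0.        ]
top [0.33697314 3.60783163 0.        ]
scene [-0.24468133 -3.56933202  0.        ]
[[236.9, 223.1], [245.5, 239.2]] [[259.5, 270.0], [276.8, 302.6]]
[[236.5, 222.1], [245.0, 238.2]] [[259.1, 269.1], [276.4, 301.6]]
```

```bash
python3 -m jog '[[0,[-0.4,-0.9,-0.56],[0,0,0]],[0,[-0.5,-1.1,0],[0,0,0]],[0,[-0.4,-0.9,0],[0,0,0]],[0,[-0.3,-0.7,0],[0,0,0]],[0,[0,0,0],[0,0,0]]]'
python3 -m jog '[[0,[-0.15,-0.37,0],[0,0,0]],[0,[-0.15,-0.37,0],[0,0,0]],[0,[-0.08,-0.18,0],[0,0,0]],[0,[0,0,0],[0,0,0]]]'
```

```text
t: 10.2
tool_pos: [561.6, -187.7, 154.2]
tool_rot: [3.141, 0.0, 1.173]
force: [0.3, -0.5, -3.6]
gripper_width: 39.6
grip_force: 30.0
t: 10.7
tool_pos: [558.1, -196.0, 154.1]
tool_rot: [3.142, 0.0, 1.175]
force: [0.2, 0.6, -3.7]
gripper_width: 40.0
grip_force: 30.0
```

```bash
python3 -m jog '[[0,[-0.15,-0.37,0],[0,0,0]],[0,[-0.08,-0.18,0],[0,0,0]],[0,[0,0,0],[0,0,0]]]'
python3 -m jog '[[0,[-0.08,-0.18,0],[0,0,0]],[0,[-0.08,-0.18,0],[0,0,0]],[0,[0,0,0],[0,0,0]]]'
```

```text
t: 11.08
tool_pos: [555.7, -201.6, 154.0]
tool_rot: [-3.142, 0.0, 1.174]
force: [-0.2, 0.4, -3.2]
gripper_width: 39.7
grip_force: 30.0
t: 11.45
tool_pos: [554.7, -203.9, 154.1]
tool_rot: [3.141, -0.001, 1.176]
force: [2.0, 4.3, -3.9]
gripper_width: 39.9
grip_force: 30.0
```

Contact at the expected depth means the hooks are through. Next I lower it onto the catch.

```bash
python3 -m jog '[[0,[0,0,-0.3],[0,0,0]],[0,[0,0,-0.3],[0,0,0]],[0,[0,0,-0.3],[0,0,0]],[0,[0,0,0],[0,0,0]],[0,[0,0,0],[0,0,0]]]'
python3 -m jog '[[0,[0,0,-0.2],[0,0,0]],[0,[0,0,0],[0,0,0]],[0,[0,0,0],[0,0,0]]]'
```

```text
t: 12.08
tool_pos: [554.8, -204.0, 145.2]
tool_rot: [3.141, -0.001, 1.176]
force: [2.1, 5.1, -2.2]
gripper_width: 39.9
grip_force: 30.0
t: 12.45
tool_pos: [555.1, -204.0, 143.5]
tool_rot: [3.14, -0.001, 1.176]
force: [1.7, 3.8, -1.3]
gripper_width: 39.8
grip_force: 30.0
```

```bash
python3 -m jog '[[0,[0,0,-0.3],[0,0,0]],[0,[0,0,-0.3],[0,0,0]],[0,[0,0,-0.3],[0,0,0]],[0,[0,0,0],[0,0,0]]]'
python3 -m jog '[[0,[0,0,-0.3],[0,0,0]],[0,[0,0,-0.2],[0,0,0]],[0,[0,0,-0.1],[0,0,0]],[0,[0,0,0],[0,0,0]],[0,[0,0,0],[0,0,0]]]'
```

```text
t: 12.95
tool_pos: [556.4, -204.6, 135.7]
tool_rot: [3.137, -0.001, 1.176]
force: [4.3, 4.2, 4.1]
gripper_width: 39.9
grip_force: 30.0
t: 13.58
tool_pos: [554.5, -203.9, 127.7]
tool_rot: [-3.141, -0.001, 1.175]
force: [2.6, 5.0, -4.4]
gripper_width: 40.0
grip_force: 30.0
```

```bash
python3 -m jog '[[0,[0,0,-0.1],[0,0,0]],[0,[0,0,0],[0,0,0]]]'; python3 -m jog '[[0,[0,0,-0.1],[0,0,0]],[0,[0,0,0],[0,0,0]],[0,[0,0,0],[0,0,0]]]'
```

```text
t: 13.82
tool_pos: [554.7, -203.9, 127.0]
tool_rot: [3.141, -0.001, 1.175]
force: [2.0, 4.6, -1.7]
gripper_width: 39.6
grip_force: 30.0
t: 14.2
tool_pos: [554.9, -204.0, 126.8]
tool_rot: [3.141, -0.001, 1.175]
force: [-0.2, 5.8, 4.3]
gripper_width: 39.9
grip_force: 30.0
```

```bash
python3 see.py hook2.png
```

```text
14.2 [ 554.9 -204.   126.8] [ 3.141e+00 -1.000e-03  1.175e+00] 39.93743328284235
scene bracket_bar 0.61 in home frame, as bracket_back: [-6.  -4.1  1.9]
scene bracket_back 0.81 in home frame, as bracket_back: [ 1.4  0.1 -0.2]
scene hook_high 0.66 in home frame, as bracket_back: [ 2.7 -0.8  1. ]
scene hook_low 0.68 in home frame, as bracket_back: [-3.3 -2.2  2.2]
scene bracket_arm 0.69 in home frame, as bracket_back: [-0.7 -5.4 -4. ]
top bracket_arm 0.57 in home frame, as bracket_back: [ 1.3 -0.1 -2.4]
scene upright_home 0.73  [ 0.8 -0.9  1.6]
scene slot_high 0.8  [-3.3  1.6 43.6]
scene slot_low 0.65  [ -1.8   2.3 -13.6]
```

View pics/hook2.png

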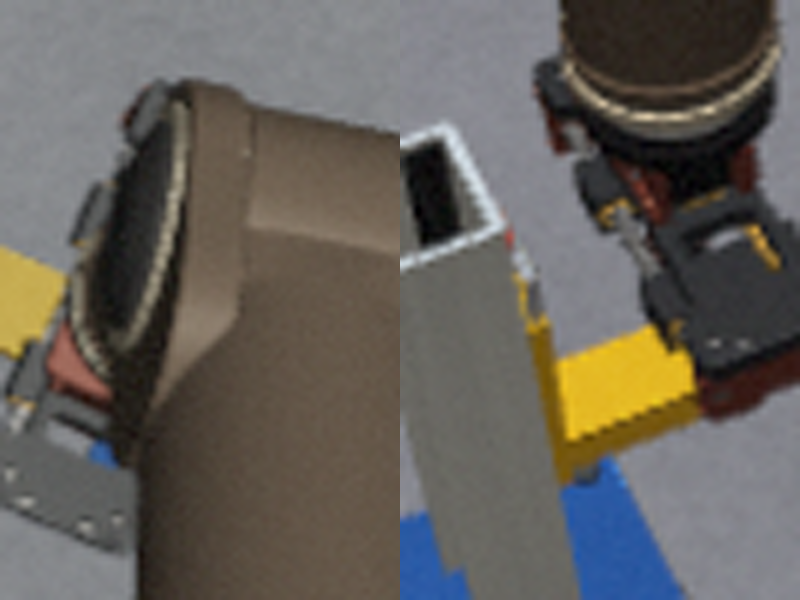

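The scene view shows the bracket flush on the post with its bar below the red catch, at about (510,240) in the crop. I release, lift and move over the bin.

```bash
python3 -m jog '[[8.78,[0,0,0],[0,0,0]],[8.78,[0,0,0],[0,0,0]],[8.78,[0,0,0],[0,0,0]],[8.78,[0,0,0],[0,0,0]],[8.78,[0,0,2],[0,0,0]],[8.78,[0,0,4],[0,0,0]],[8.78,[0,0,4],[0,0,0]],[8.78,[0,0,4],[0,0,0]],[8.78,[-0.07,4.13,0],[0,0,0.1836]],[8.78,[-0.07,4.13,0],[0,0,0.1836]],[8.78,[-0.07,4.13,0],[0,0,0.1836]],[8.78,[-0.07,4.13,0],[0,0,0.1836]],[8.78,[-0.07,4.13,0],[0,0,0.1836]],[8.78,[-0.07,4.13,-2],[0,0,0.1836]],[8.78,[-0.07,4.13,-3],[0,0,0.1836]],[8.78,[-0.07,4.13,-3],[0,0,0.1836]],[8.78,[-0.07,4.13,-3],[0,0,0.1836]],[8.78,[-0.07,4.13,-3],[0,0,0.1836]],[8.78,[0,0,0],[0,0,0]]]'
python3 see.py hook3.png
```

```text
t: 17.58
tool_pos: [545.0, 211.2, 123.7]
tool_rot: [3.141, -0.004, 3.017]
force: [0.2, -0.3, -0.2]
gripper_width: 87.9
grip_force: 0.0
17.575 [545.  211.2 123.7] [ 3.141 -0.004  3.017] 87.85978245257519
scene bracket_bar 0.77 in home frame, as bracket_back: [-6.  -2.5  0.4]
top bracket_bar 0.93 in home frame, as bracket_back: [-1.5  6.  -4.3]
scene bracket_back 0.63 in home frame, as bracket_back: [-1.   1.8 -0.6]
top bracket_back 0.85 in home frame, as bracket_back: [-2.1 -0.5 -5.3]
scene hook_high 0.84 in home frame, as bracket_back: [3.6 0.3 3.7]
top hook_high 0.7 in home frame, as bracket_back: [4.2 1.4 0.2]
scene hook_low 0.83 in home frame, as bracket_back: [-0.9 -5.9 -2.2]
top hook_low 0.89 in home frame, as bracket_back: [-1.4  2.2 -0.3]
scene bracket_arm 0.71 in home frame, as bracket_back: [-0.7 -3.6 -5.9]
top bracket_arm 0.67 in home frame, as bracket_back: [ 2.5 -2.4 -2.6]
scene upright_home 0.86  [-2.2 -5.2 -0.1]
top upright_home 0.65  [-1.7 -1.5 -2. ]
scene slot_high 0.67  [-3.4  1.8 47.2]
top slot_high 0.76  [-1.5  5.6 44.6]
scene slot_low 0.9  [ -1.4  -0.5 -14.5]
top slot_low 0.72  [ -0.1   3.3 -15. ]
top catch_nose 0.57  [-7.8  6.4 75.4]
```

View pics/hook3.png

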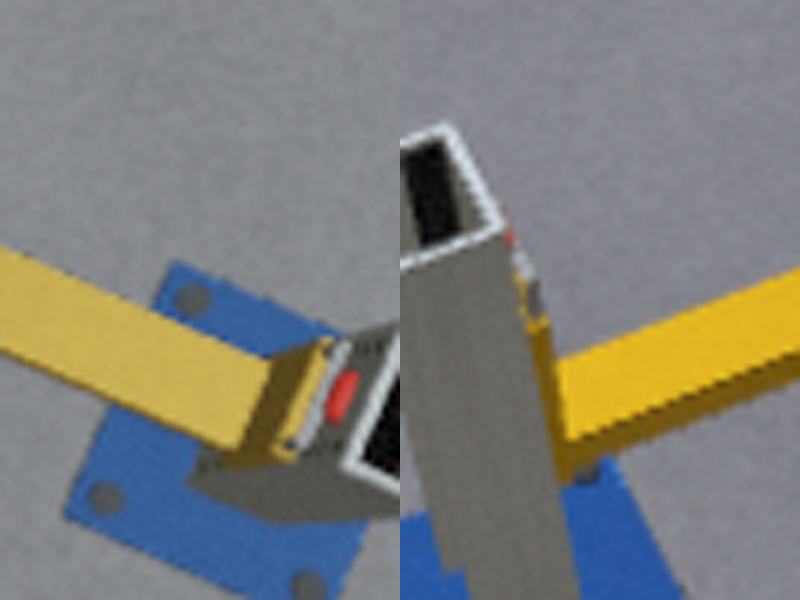

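The top view shows the red roller fully out above the silver bar, so the bracket is locked. Next I grasp the bin.

```bash
python3 -m jog '[[8.78,[0.3,-0.2,-3.2],[0,0,0]],[8.78,[0,0,-3.2],[0,0,0]],[8.78,[0,0,-2.4],[0,0,0]],[8.78,[0,0,-1.3],[0,0,0]],[8.78,[0,0,0],[0,0,0]],[0,[0,0,0],[0,0,0]],[0,[0,0,0],[0,0,0]],[0,[0,0,0],[0,0,0]],[0,[0,0,0],[0,0,0]],[0,[0,0,0],[0,0,0]]]'
```

```text
t: 19.82
tool_pos: [550.8, 206.9, 25.8]
tool_rot: [3.14, 0.001, 3.011]
force: [0.5, 2.0, 5.3]
gripper_width: 55.7
grip_force: 30.0
```

```bash
python3 -m jog '[[0,[0,0,2],[0,0,0]],[0,[0,0,5],[0,0,0]],[0,[0,0,5],[0,0,0]],[0,[0,0,5],[0,0,0]],[0,[0,0,3],[0,0,0]],[0,[0.075,-3.65,0],[0,0,-0.167]],[0,[0.075,-3.65,0],[0,0,-0.167]],[0,[0.075,-3.65,0],[0,0,-0.167]],[0,[0.075,-3.65,0],[0,0,-0.167]],[0,[0.075,-3.65,0],[0,0,-0.167]],[0,[0.075,-3.65,0],[0,0,-0.167]],[0,[0.075,-3.65,0],[0,0,-0.167]],[0,[0.075,-3.65,0],[0,0,-0.167]],[0,[0.075,-3.65,0],[0,0,-0.167]],[0,[0.075,-3.65,0],[0,0,-0.167]],[0,[0.075,-3.65,0],[0,0,-0.167]],[0,[0,0,0],[0,0,0]],[0,[0,0,0],[0,0,0]]]'
python3 - <<'E'
from fit import *
s=get_state();F=np.array([522.4,-281.3,0]);U=R.from_euler('z',-1.966).as_matrix()
print('tool in home frame',U.T@(np.array(s['tool_pos'])-F))
im=snap('scene')
for q in mark_of('bin_blue_mid','scene')[:3]+mark_of('bin_blue_rear','scene')[:3]:
  print(round(q['confidence'],2),(U.T@(w(im,q['xyz'])-F)).round(1))
E
```

```text
t: 22.08
tool_pos: [558.0, -194.6, 225.3]
tool_rot: [-3.141, -0.001, 1.176]
force: [1.0, 0.1, -2.1]
gripper_width: 55.7
grip_force: 30.0
tool in home frame [-93.77987433  -0.5091038  225.27356025]
0.83 [-9.390e+01 -2.000e-01  2.278e+02]
0.75 [-519.4 -420.5   37.1]
0.56 [-387.8 -279.    25.1]
0.64 [-476.5 -353.8   -1.8]
0.59 [-407.5 -312.2    0.5]
0.58 [-36.9  -0.  200. ]
```

```bash
python3 -m jog '[[0,[0,0,-2.4],[0,0,0]],[0,[0,0,-2.2],[0,0,0]],[0,[0,0,-1.2],[0,0,0]],[0,[0,0,-0.4],[0,0,0]],[0,[0,0,0],[0,0,0]],[0,[0,0,0],[0,0,0]]]'
python3 -m jog '[[0,[0,0,-0.2],[0,0,0]],[0,[0,0,0],[0,0,0]],[0,[0,0,0],[0,0,0]]]'
```

```text
t: 22.98
tool_pos: [558.9, -195.5, 163.9]
tool_rot: [3.14, -0.0, 1.174]
force: [0.4, -0.1, -1.5]
gripper_width: 55.7
grip_force: 30.0
t: 23.35
tool_pos: [558.5, -195.5, 161.1]
tool_rot: [3.141, -0.0, 1.174]
force: [-0.1, -0.6, -3.2]
gripper_width: 55.8
grip_force: 30.0
```

```bash
python3 -m jog '[[0,[-0.3,-0.74,0],[0,0,0]],[0,[-0.3,-0.74,0],[0,0,0]],[0,[-0.3,-0.74,0],[0,0,0]],[0,[0,0,0],[0,0,0]]]'
python3 -m jog '[[0,[-0.1,-0.24,0],[0,0,0]],[0,[0,0,0],[0,0,0]]]'
python3 -m jog '[[0,[-0.08,-0.19,0],[0,0,0]],[0,[0,0,0],[0,0,0]]]'
```

```text
t: 23.85
tool_pos: [549.0, -218.8, 161.0]
tool_rot: [-3.142, 0.0, 1.172]
force: [0.5, 0.9, -1.9]
gripper_width: 56.0
grip_force: 30.0
t: 24.1
tool_pos: [548.5, -220.0, 161.1]
tool_rot: [3.142, -0.0, 1.174]
force: [-0.3, 0.3, -2.5]
gripper_width: 56.0
grip_force: 30.0
t: 24.35
tool_pos: [547.9, -221.4, 161.1]
tool_rot: [3.141, -0.001, 1.174]
force: [1.4, 1.8, -2.3]
gripper_width: 55.9
grip_force: 30.0
```

```bash
python3 -m jog '[[0,[-0.05,-0.12,-0.1],[0,0,0]],[0,[0,0,0],[0,0,0]],[0,[0,0,0],[0,0,0]]]'
python3 -m jog '[[0,[0,0,-0.1],[0,0,0]],[0,[0,0,0],[0,0,0]],[0,[0,0,0],[0,0,0]]]'
```

```text
t: 24.72
tool_pos: [547.4, -222.7, 160.0]
tool_rot: [3.142, -0.0, 1.174]
force: [2.3, 3.1, -3.0]
gripper_width: 55.9
grip_force: 30.0
t: 25.1
tool_pos: [547.7, -222.8, 159.6]
tool_rot: [3.141, -0.0, 1.174]
force: [1.3, 5.5, 3.7]
gripper_width: 55.8
grip_force: 30.0
```

```bash
python3 -m jog '[[8.78,[0,0,0],[0,0,0]],[8.78,[0,0,0],[0,0,0]],[8.78,[0,0,0],[0,0,0]],[8.78,[0,0,0],[0,0,0]],[8.78,[0,0,2],[0,0,0]],[8.78,[0,0,3],[0,0,0]],[8.78,[0,0,3],[0,0,0]],[8.78,[0.5,1.5,3],[0,0,0]],[8.78,[0.5,3,2],[0,0,0]],[8.78,[0,5,0],[0,0,0]],[8.78,[0,5,0],[0,0,0]],[8.78,[0,5,0],[0,0,0]],[8.78,[0,5,0],[0,0,0]],[8.78,[0,5,0],[0,0,0]],[8.78,[0,0,0],[0,0,0]],[8.78,[0,0,0],[0,0,0]]]'
python3 - <<'E'
from fit import *
ims={c:snap(c) for c in('scene','top')};F=np.array([522.4,-281.3,134]);U=R.from_euler('z',-1.966).as_matrix()
for c in ims:
  for n in('bin_blue_rear','bin_blue_mid','bracket_stop','bracket_bar'):
    for q in mark_of(n,c):
      d=U.T@(w(ims[c],q['xyz'])-F)
      if abs(d[0])<150 and abs(d[1])<100 and d[2]>-60: print(c,n,round(q['confidence'],2),d.round(1))
o=np.zeros((600,800,3),np.uint8)
o[:,:400]=cv2.resize(ims['top']['pixels'][165:255,430:490],(400,600),interpolation=cv2.INTER_CUBIC)
o[:,400:]=cv2.resize(ims['scene']['pixels'][205:295,230:290],(400,600),interpolation=cv2.INTER_CUBIC)
cv2.imwrite('pics/end.png',o[:,:,::-1])
E
```

```text
t: 27.1
tool_pos: [557.2, 71.1, 288.9]
tool_rot: [3.141, 0.001, 1.174]
force: [-0.4, -0.1, 0.2]
gripper_width: 87.6
grip_force: 0.0
scene bin_blue_rear 0.81 [-6.1  0.7 -2.7]
scene bin_blue_mid 0.84 [-65.6  -1.6  28.8]
scene bracket_stop 0.89 [-6.5 -0.2 -0.4]
scene bracket_bar 0.76 [ -9.3  -2.4 105.2]
top bin_blue_rear 0.88 [-9.8 -0.2 -1. ]
top bin_blue_mid 0.56 [-65.1   2.4  28.2]
top bin_blue_mid 0.48 [-7.   3.3 -2.7]
top bin_blue_mid 0.44 [10.7 -0.3 45.8]
top bin_blue_mid 0.22 [-9.8 -1.5  0.6]
top bracket_stop 0.8 [-8.1  1.5 -1.8]
top bracket_stop 0.55 [ 10.7   0.6 -18.5]
top bracket_stop 0.54 [-9.7 -0.1 -4.1]
top bracket_bar 0.77 [ -2.    4.9 104.1]
top bracket_bar 0.52 [ -8.2   1.2 113.9]
```

View pics/end.png

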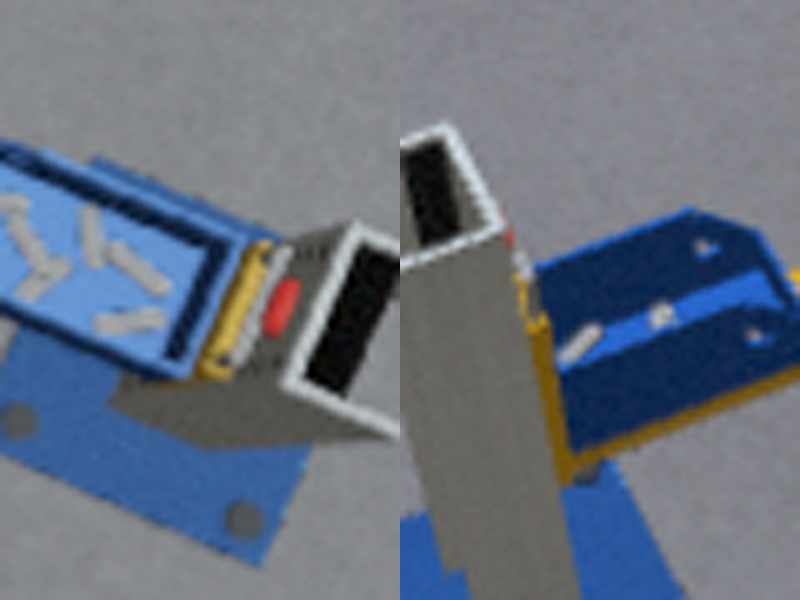

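Both views show the bin upright on the arm and centred, with its rear wall touching the plate and the red catch out above the bar. I hand in.

```bash
python3 -c "from plant import *; print(hand_in())"
```

```text
the job is handed in; nothing more can be done
None
```

The job is handed in at about 27 s of the 72 s allowed: the last pictures show the bracket locked under the catch and the blue bin upright, centred and back against the plate, with everything released, though the hand-in call returned no verdict.

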